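Set out a measuring pallet for the vision machine

ROBOT

A 6-joint arm with a two-finger parallel gripper is mounted at the origin on the work surface. World frame = base frame: x ahead of the robot, y to its left, z up, the work surface at z = 0. Lengths are in m, angles in degrees, forces in N, time in s.
With the tool pointing down it reaches from about 0.325 to 0.85 m from the base axis. Payload 15.5 kg.
Tool frame: the origin (TCP) lies midway between the tips of the shut fingers; the grasp point (between the pads) lies 19 mm behind it; y points along the fingers, x is the direction in which the jaws open and shut, and the axes are right-handed (so a half turn about y gives the same grasp; the last joint's range is limited). The gripper opens to 91 mm and grips with 3 to 60 N. Pads are 32 mm wide; open, the fingers measure 118 mm over their backs; the gripper's body (76 mm by 178 mm) begins 60 mm behind the grasp point.
Start: joints at [-73.31, 28.281, 77.091, -0, 74.628, -5.472], TCP at [0.236, -0.579, 0.214] pointing down, gripper open.
Joint ranges: [-166.48, 166.48], [-47.26, 123.95], [12.59, 153.08], [-70.14, 250.14], [6.76, 159.57], [-176.63, 176.63]. Speed limits (degrees/s): [108.29, 108.29, 147.25, 172.46, 172.46, 172.46].

INTERFACE

Orientations are given as a 3x3 rotation matrix whose columns are the frame's x, y, z axes.
In Python, from bench import ctrl gives the robot as it stands. The module is installed in compiled form; this text tells all that it offers. Calls block until the motion is done:
- ctrl.goto(position, orientation): joint-space move of the TCP to a pose.
- ctrl.move_l(position, vel=0.15, ori=None, contact_N=None): straight line of the TCP; ori=None keeps the orientation; vel is the mean speed in m/s. With contact_N (N) it stops when the force on the tool has changed by that much, and returns True; else False.
- ctrl.movej(angles): joint-space move.
- ctrl.command_gripper(opening): opening from 0.0 (shut) to 1.0 (fully open); the grip force is fixed at half the most; returns when the fingers have stopped.
- ctrl.sleep(seconds).
- ctrl.ik(position, orientation): joint angles nearest the present ones, or None.
- ctrl.read_camera(name): name is "scene" or "top" or "wrist"; returns the picture (384x512x3 uint8, blue, green, red); there is no depth.
- ctrl.camera_params(name): a dict with "fx", "fy", "cx", "cy" (pixels), "pose" (4x4, takes a point from camera to world coordinates); the wrist camera has in their place "T_tool_cam" (4x4, takes a point from camera to tool coordinates, whose origin is the TCP and whose axes are the tool frame's). Camera axes: x right, y up, looking along -z (the intrinsics and any distortion apply to the point x, -y, -z); pixel columns grow to the right and rows downward; lengths in m; the calibration is good to about 2 mm. A picture is of the moment at which its call begins: read the wrist's pose just before it. camera_params takes no time and is no camera call.
A pose or a line that the arm cannot do raises ctrl.MotionError and nothing moves.
- ctrl.sign_off(): hands the job in, once; it reports no verdict.
Readings, each from a call of its own:
- ctrl.current_t(): time.
- ctrl.current_q(): joint angles.
- ctrl.current_dq(): joint speeds.
- ctrl.current_effort(): joint torques, N m.
- ctrl.current_tool_pos(): TCP position.
- ctrl.current_eef_rot(): TCP orientation.
- ctrl.current_contact_force(): force on the tool from outside, world axes, zero at the start.
- ctrl.current_wrist_torque(): the same for the moment, N m.
- ctrl.current_grip_width(): opening from 0.0 (shut) to 1.0 (fully open).
Only numpy, scipy, OpenCV 4.12 (cv2) and the standard library are available. Lean on these libraries where they do the work, as an engineer would, in place of code of your own. Each camera call takes 0.05 s, during which the arm holds its last target.

TASK

Set out the four machined parts from the rubber mat on the aluminium pallet for the next measuring run: the spacer ring flat and centred on the round stage, the flanged shaft upright (flange down) and centred on top of that ring, the hex nut lying flat on the stop rail midway between its two end stops, and the spur gear flat on the pallet squarely behind the black granite block (on its side away from the robot) with a gap of about 20 mm between them. Do not disturb the cleaner bottle or the caliper, and let go of everything at the end.

Things in the scene. Friction and masses are not known exactly. Their poses are not given: they have to be found in the camera images.
- spacer_ring: Loose steel ring lying flat: 56 mm outside diameter, 24 mm hole, 20 mm high, about 0.28 kg. Its origin is the centre of its underside, z up. Can be gripped across its outside, in any direction. Starts on the dark rubber mat (top 3 mm above the table), left or right of the pallet.
- flanged_shaft: Loose steel turned part standing on its flange: flange 44 mm diameter and 10 mm thick at the bottom, then a 20 mm diameter stem up to 50 mm total height, about 0.2 kg. Its origin is the centre of its underside, z up. Easily gripped by the stem. Starts on the dark rubber mat (top 3 mm above the table), left or right of the pallet.
- hex_nut: Loose steel hexagon nut lying flat: 36 mm across flats, 41.6 mm across corners, 20 mm high, about 0.11 kg, with a dark bore drawn on top. Its origin is the centre of its underside, z up. One pair of flats faces along its own +x and -x, the others at 60 and 120 degrees from it. Starts on the dark rubber mat (top 3 mm above the table), left or right of the pallet.
- spur_gear: Loose steel gear lying flat: toothed disc 40 mm diameter over the teeth and 16 mm thick, with a 20 mm diameter hub on top, 24 mm total height, about 0.14 kg. Its origin is the centre of its underside, z up. Can be gripped across the teeth in any direction; it solidly fills its 40 mm circle. Starts on the dark rubber mat (top 3 mm above the table), left or right of the pallet.
- round_stage: Round steel stage with a knurled rim, 70 mm diameter, 20 mm high; its flat top (66 mm diameter) is 30 mm above the table. Its origin is the centre of its underside, on the pallet's top. Fixed on the drilled aluminium pallet (270 x 340 mm, top 10 mm above the table, on the left or right, yawed up to 7 degrees).
- granite_block: Black granite block, 60 x 60 mm, 30 mm high, square to the pallet. Origin: centre of its underside; its x axis points out of its back (far) face, away from the robot, z up. With a 20 mm gap the gear's centre is 70 mm along +x from the block's. Fixed on the drilled aluminium pallet (270 x 340 mm, top 10 mm above the table, on the left or right, yawed up to 7 degrees).
- stop_rail: Steel rail 110 mm long (its y axis) and 40 mm wide (its x axis), floor 6 mm thick (top 16 mm above the table), at each end a stop 10 mm thick and 20 mm high, 90 mm clear between. Origin: centre of its underside. Fingers have most room closing along its x. Fixed on the drilled aluminium pallet (270 x 340 mm, top 10 mm above the table, on the left or right, yawed up to 7 degrees).
- cleaner_bottle: Bystander: small closed amber glass bottle with a white cap, 36 mm diameter, 65 mm high, standing upright on the rubber mat among the parts. Its origin is the centre of its underside. To be left alone.
- caliper: Bystander: digital caliper, 210 mm long, 12 mm high, lying on the table beyond the mat and the pallet, roughly across (along y). Its origin is the centre of its underside. To be left alone.
There are look-alikes about, which are no part of the job. What is shaped like the flanged_shaft but green, pink or turquoise is not meant.

How it is judged:
By the outcome, as a careful person would: the job done as asked, in the order asked, and still so for the second after the job is handed in, with the robot touching nothing.
It also fails if it takes over 112 s, if anything falls off the work surface, if the arm or the gripper's body presses on something with over 40 N, if the wrist force passes 120 N, or if a joint passes its speed limit or range.

## Working session

There is one attempt and no reset: what is moved stays moved. The work goes in short steps, each a Python script; the robot and the scene stay as the last script left them, time stands still between calls to the robot, and variables do not carry over. Pictures are saved under pics/ and viewed, and the job is handed in when it is done.

```bash
mkdir -p pics; ls
python3 - <<'E'
from bench import ctrl
import cv2,numpy as np
np.set_printoptions(precision=4,suppress=True)
print(ctrl.current_t())
for n in ["scene","top","wrist"]:
    im=ctrl.read_camera(n); cv2.imwrite(f"pics/{n}0.png",im)
    print(n,ctrl.camera_params(n))
print(ctrl.current_eef_rot())
E
```

```text
pics
0.0
scene {'fx': 435.64123533038446, 'fy': 435.64123533038446, 'cx': 256.73730748241974, 'cy': 187.0854507973957, 'pose': array([[-0.7368, -0.4397,  0.5136,  1.009 ],
       [ 0.676 , -0.4652,  0.5715,  0.5109],
       [-0.0123,  0.7683,  0.64  ,  0.6311],
       [ 0.    ,  0.    ,  0.    ,  1.    ]])}
top {'fx': 462.46935191015376, 'fy': 462.46935191015376, 'cx': 255.95368305097102, 'cy': 192.9980671368757, 'pose': array([[ 0.0555,  0.974 , -0.2198,  0.3395],
       [-0.9985,  0.0549, -0.0088, -0.0063],
       [ 0.0035,  0.22  ,  0.9755,  1.0068],
       [ 0.    ,  0.    ,  0.    ,  1.    ]])}
wrist {'fx': 297.3476470267907, 'fy': 297.3476470267907, 'cx': 255.39685204926204, 'cy': 189.42602245656494, 'T_tool_cam': array([[ 1.    , -0.0006, -0.0004, -0.0008],
       [-0.0002,  0.2966, -0.955 , -0.1699],
       [ 0.0007,  0.955 ,  0.2966,  0.0849],
       [ 0.    ,  0.    ,  0.    ,  1.    ]])}
[[ 0.3772 -0.0003  0.9261]
 [-0.9261  0.0009  0.3772]
 [-0.0009 -1.      0.0001]]
```

View images.

View pics/top0.png

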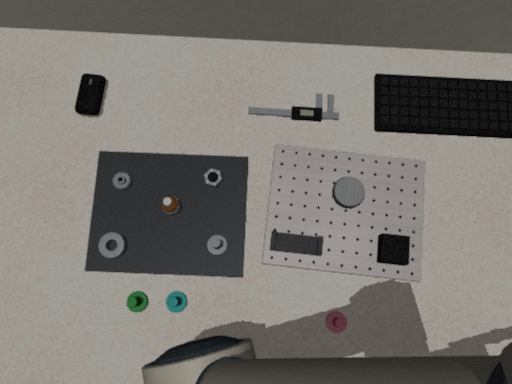

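View pics/scene0.png

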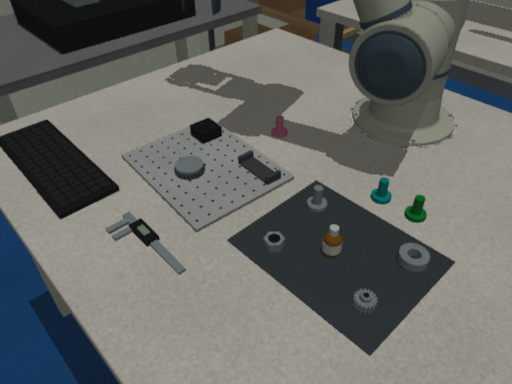

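View pics/wrist0.png

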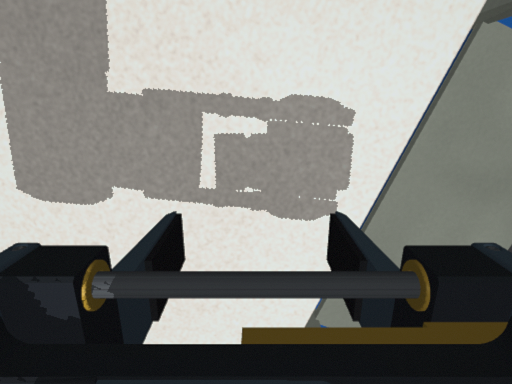

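```bash
cat > h.py <<'E'
from bench import ctrl
import cv2,numpy as np
np.set_printoptions(precision=4,suppress=True)
def R(a):
    a=np.radians(a);c,s=np.cos(a),np.sin(a)
    return np.array([[c,0,-s],[s,0,c],[0,-1,0]])
def ray(n,px,z,T=None):
    p=ctrl.camera_params(n)
    if T is None: T=p["pose"]
    px=np.atleast_2d(np.asarray(px,float))
    d=np.c_[(px[:,0]-p["cx"])/p["fx"],-(px[:,1]-p["cy"])/p["fy"],-np.ones(len(px))]@T[:3,:3].T
    o=T[:3,3]; return o+d*((z-o[2])/d[:,2])[:,None]
def proj(n,P,T=None):
    p=ctrl.camera_params(n)
    if T is None: T=p["pose"]
    q=(np.atleast_2d(P)-T[:3,3])@T[:3,:3]
    return np.c_[p["cx"]+p["fx"]*q[:,0]/-q[:,2],p["cy"]-p["fy"]*q[:,1]/-q[:,2]]
def wpose():
    T=np.eye(4);T[:3,:3]=ctrl.current_eef_rot();T[:3,3]=ctrl.current_tool_pos()
    return T@ctrl.camera_params("wrist")["T_tool_cam"]
def wlook(name):
    T=wpose();im=ctrl.read_camera("wrist");cv2.imwrite(f"pics/{name}.png",im);np.save(f"pics/{name}.npy",T);return im,T
E
python3 - <<'E'
from h import *
im=cv2.imread("pics/top0.png")
g=cv2.cvtColor(im,6)
x0,y0,x1,y1=70,130,440,340
cv2.imwrite("pics/crop_top.png",cv2.resize(im[y0:y1,x0:x1],None,fx=2.1,fy=2.1,interpolation=cv2.INTER_CUBIC))
for nm,px,z in [("gear",(121,181),.019),("nut",(213,178),.023),("ring",(111,245),.023),("shaft",(217,245),.013),("bottle",(168,202),.068),("stage",(349,192),.03),("granite",(394,250),.04),("rail",(297,243),.016),("cal",(305,113),.01),("green",(137,301),.01),("turq",(177,302),.01),("pink",(336,322),.01),("pal",(277,147),.01),("pal",(425,159),.01),("pal",(418,279),.01),("pal",(264,266),.01)]:
    print(nm,ray("top",px,z)[0])
E
```

```text
gear [0.5724 0.3006 0.019 ]
nut [0.5896 0.0986 0.023 ]
ring [0.4308 0.3037 0.023 ]
shaft [0.4444 0.0798 0.013 ]
bottle [0.5217 0.1829 0.068 ]
stage [ 0.5732 -0.1988  0.03  ]
granite [ 0.4518 -0.292   0.04  ]
rail [ 0.458  -0.0914  0.016 ]
cal [ 0.7588 -0.0995  0.01  ]
green [0.3183 0.2389 0.01  ]
turq [0.3209 0.155  0.01  ]
pink [ 0.2989 -0.1788  0.01  ]
pal [ 0.6733 -0.0389  0.01  ]
pal [ 0.6638 -0.3727  0.01  ]
pal [ 0.3966 -0.3512  0.01  ]
pal [ 0.4057 -0.0233  0.01  ]
```

View pics/crop_top.png

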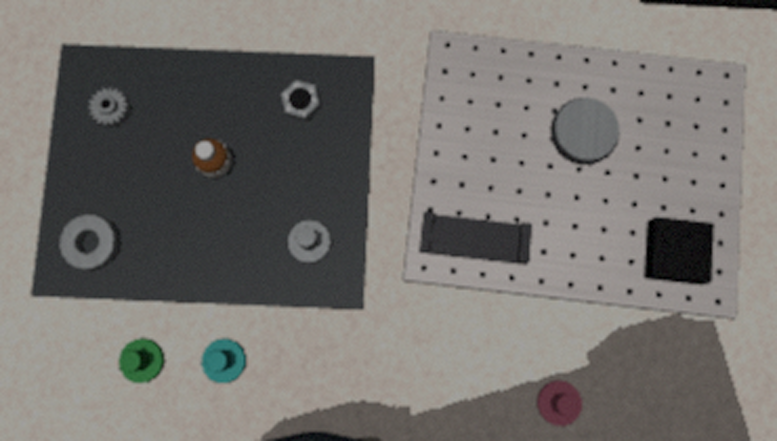

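Run:
```python
from h import *
for p in [(.44,-.19,.25),(.43,.3,.02),(.6,.1,.02),(.57,-.2,.05),(.46,-.09,.03),(.52,-.29,.03)]:
    for a in (-90,90,0,180):
        print(p,a,ctrl.ik(list(p),R(a)))
```

```text
(0.44, -0.19, 0.25) -90 [-30.4991  14.2938  93.941   -0.      71.7652  59.5009]
(0.44, -0.19, 0.25) 90 [ -30.4991   14.2938   93.941    -0.       71.7652 -120.4991]
(0.44, -0.19, 0.25) 0 [-30.4991  14.2938  93.941   -0.      71.7652 -30.4991]
(0.44, -0.19, 0.25) 180 [-30.4991  14.2938  93.941   -0.      71.7652 149.5009]
(0.43, 0.3, 0.02) -90 [ 28.3754  36.2438 101.9961  -0.      41.7601 118.3754]
(0.43, 0.3, 0.02) 90 [ 28.3754  36.2438 101.9961  -0.      41.7601 -61.6246]
(0.43, 0.3, 0.02) 0 [ 28.3754  36.2438 101.9961  -0.      41.7601  28.3754]
(0.43, 0.3, 0.02) 180 [  28.3754   36.2438  101.9961   -0.       41.7601 -151.6246]
(0.6, 0.1, 0.02) -90 [ 3.8394 40.4787 89.6495 -0.     49.8719 93.8394]
(0.6, 0.1, 0.02) 90 [  3.8394  40.4787  89.6495  -0.      49.8719 -86.1606]
(0.6, 0.1, 0.02) 0 [ 3.8394 40.4787 89.6495 -0.     49.8719  3.8394]
(0.6, 0.1, 0.02) 180 [   3.8394   40.4787   89.6495   -0.       49.8719 -176.1606]
(0.57, -0.2, 0.05) -90 [-24.9971  37.7593  89.3053  -0.      52.9355  65.0029]
(0.57, -0.2, 0.05) 90 [ -24.9971   37.7593   89.3053   -0.       52.9355 -114.9971]
(0.57, -0.2, 0.05) 0 [-24.9971  37.7593  89.3053  -0.      52.9355 -24.9971]
(0.57, -0.2, 0.05) 180 [-24.9971  37.7593  89.3053  -0.      52.9355 155.0029]
(0.46, -0.09, 0.03) -90 [-18.3754  32.7198 109.4976  -0.      37.7827  71.6246]
(0.46, -0.09, 0.03) 90 [ -18.3754   32.7198  109.4976   -0.       37.7827 -108.3754]
(0.46, -0.09, 0.03) 0 [-18.3754  32.7198 109.4976  -0.      37.7827 -18.3754]
(0.46, -0.09, 0.03) 180 [-18.3754  32.7198 109.4976  -0.      37.7827 161.6246]
(0.52, -0.29, 0.03) -90 [-34.8931  38.9269  91.2869  -0.      49.7862  55.1069]
(0.52, -0.29, 0.03) 90 [ -34.8931   38.9269   91.2869   -0.       49.7862 -124.8931]
(0.52, -0.29, 0.03) 0 [-34.8931  38.9269  91.2869  -0.      49.7862 -34.8931]
(0.52, -0.29, 0.03) 180 [-34.8931  38.9269  91.2869  -0.      49.7862 145.1069]
```

Run:
```python
from h import *
ctrl.goto([.44,-.19,.25],R(-90)); print(ctrl.current_t())
im,T=wlook("w_pal"); cv2.imwrite("pics/w_pal_u.png",cv2.resize(im,(800,600)))
ctrl.goto([.45,.19,.25],R(-90)); print(ctrl.current_t())
im,T=wlook("w_mat"); cv2.imwrite("pics/w_mat_u.png",cv2.resize(im,(800,600)))
```

```text
1.7667
3.2333
```

View pics/w_pal_u.png

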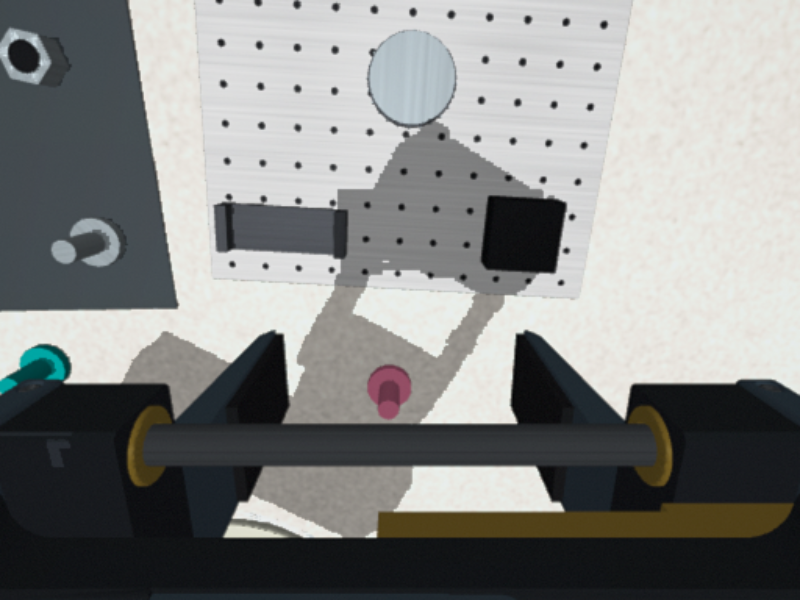

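View pics/w_mat_u.png

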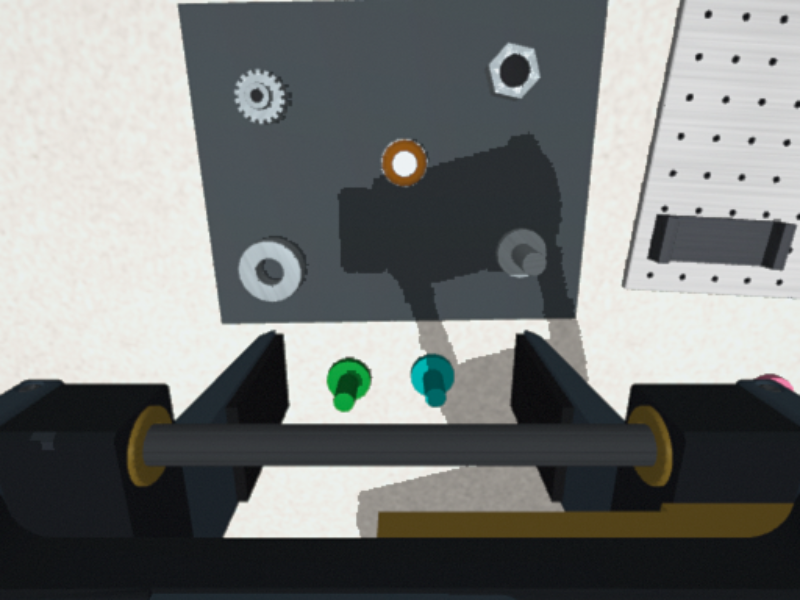

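Pallet view (upscaled px): stage (412,77), rail (281,230), granite (525,233), pink decoy (389,385). Mat view: gear (260,96), nut (515,70), bottle (404,162), ring (270,269), grey shaft (522,253); green (349,380) and turquoise (432,375) are look-alikes. The grey one standing on the mat is the one I want. Now I'll measure contours.

Run:
```python
from h import *
im=cv2.imread("pics/w_pal.png");T=np.load("pics/w_pal.npy")
hsv=cv2.cvtColor(im,40);g=cv2.cvtColor(im,6)
for n,p in dict(stage=(264,50),pal=(220,60),palsh=(260,140),rail=(180,146),railst=(142,146),gran=(335,150)).items(): print(n,im[p[1],p[0]],hsv[p[1],p[0]])
im2=cv2.imread("pics/w_mat.png");h2=cv2.cvtColor(im2,40)
for n,p in dict(gear=(158,65),nut=(318,48),nutbore=(329,45),ring=(160,172),flange=(325,165),stem=(341,168),mat=(300,40),matsh=(280,130)).items(): print(n,im2[p[1],p[0]],h2[p[1],p[0]])
a=cv2.resize(im[0:190,120:400],None,fx=2.8,fy=2.8,interpolation=cv2.INTER_CUBIC);cv2.imwrite("pics/c1.png",a)
a=cv2.resize(im2[15:205,120:400],None,fx=2.8,fy=2.8,interpolation=cv2.INTER_CUBIC);cv2.imwrite("pics/c2.png",a)
```

```text
stage [202 195 183] [101  24 202]
pal [219 220 219] [ 60   1 220]
palsh [131 131 130] [ 90   2 131]
rail [94 87 84] [111  27  94]
railst [88 83 80] [109  23  88]
gran [15 13 13] [120  34  15]
gear [188 181 170] [102  24 188]
nut [197 192 180] [ 99  22 197]
nutbore [43 40 40] [120  18  43]
ring [191 185 173] [100  24 191]
flange [108 103  98] [105  24 108]
stem [109 105  98] [101  26 109]
mat [86 81 73] [102  39  86]
matsh [49 45 41] [105  42  49]
```

View pics/c1.png

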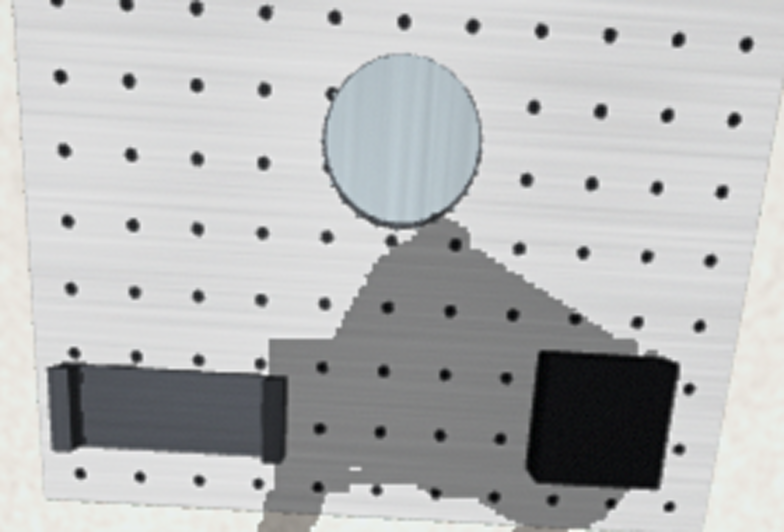

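View pics/c2.png

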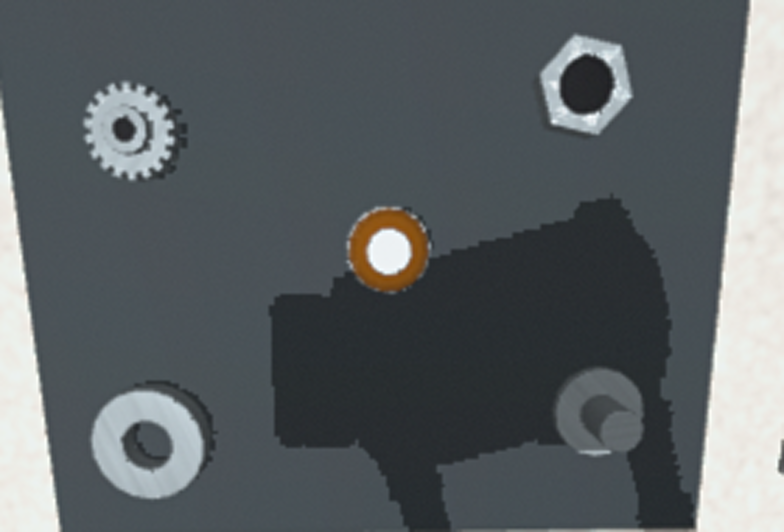

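Run:
```python
from h import *
im=cv2.imread("pics/w_pal.png");T=np.load("pics/w_pal.npy")
hsv=cv2.cvtColor(im,40);g=cv2.cvtColor(im,6)
# holes
m=(g<85).astype(np.uint8);m[190:]=0
n,l,s,c=cv2.connectedComponentsWithStats(m)
k=[i for i in range(1,n) if 4<=s[i,4]<=25 and 130<c[i,0]<395]
P=ray("wrist",c[k],.01,T)[:,:2]
D=P[None]-P[:,None];d=np.linalg.norm(D,axis=2)
v=D[(d>.015)&(d<.06)];print("hole spacing",np.sort(d+np.eye(len(d)),1)[:,0].round(4)[:10])
ang=np.degrees(np.arctan2(v[:,1],v[:,0]));sp=np.median(np.sort(d+np.eye(len(d)),1)[:,0])
w=v[np.linalg.norm(v,axis=1)<1.2*sp];a=np.degrees(np.arctan2(w[:,1],w[:,0]));a=(a+45)%90-45
print("yaw",np.median(a),a.mean(),a.std(),"pitch",sp)
# stage
m=((hsv[...,1]>12)&(g>120)).astype(np.uint8);m[110:]=0
n,l,s,c=cv2.connectedComponentsWithStats(m)
i=[i for i in range(1,n) if l[50,264]==i][0]
ct=max(cv2.findContours((l==i).astype(np.uint8),0,1)[0],key=len)[:,0]
Q=ray("wrist",ct,.03,T)
(cx,cy),r=cv2.minEnclosingCircle(Q[:,:2].astype(np.float32)*1000);print("stage",cx,cy,"r",r)
A=np.c_[2*Q[:,:2],np.ones(len(Q))];x=np.linalg.lstsq(A,(Q[:,:2]**2).sum(1),rcond=None)[0];print(x[:2],np.sqrt(x[2]+x[:2]@x[:2]))
for nm,mm,pt,eps in [("gran",(g<35),(335,150),3),("rail",(g>35)&(g<115)&(hsv[...,1]>15),(180,146),3)]:
    mm=mm.astype(np.uint8);mm[190:]=0
    n,l,s,c=cv2.connectedComponentsWithStats(mm);i=l[pt[1],pt[0]]
    ct=max(cv2.findContours((l==i).astype(np.uint8),0,1)[0],key=len)
    h=cv2.approxPolyDP(cv2.convexHull(ct),1.5,True)[:,0]
    print(nm,s[i]);
    for z in (.01,.016,.03,.04): print(z,[tuple(q.round(4)) for q in ray("wrist",h,z,T)[:,:2]])
    print(h.tolist())
```

```text
hole spacing [0.0283 0.0297 0.0298 0.0298 0.0299 0.0299 0.0299 0.0298 0.0298 0.0299]
yaw -3.2876957981097767 -3.067000576733975 6.220205892309595 pitch 0.029703047801172104
stage 577.8038330078125 -198.94540405273438 r 34.135555267333984
[ 0.5787 -0.1993] 0.03272008824720355
gran [ 308  126   54   48 2213]
0.01 [(np.float64(0.4872), np.float64(-0.268)), (np.float64(0.4846), np.float64(-0.3265)), (np.float64(0.4805), np.float64(-0.3337)), (np.float64(0.4217), np.float64(-0.33)), (np.float64(0.4246), np.float64(-0.2687)), (np.float64(0.4347), np.float64(-0.264))]
0.016 [(np.float64(0.4878), np.float64(-0.2668)), (np.float64(0.4851), np.float64(-0.3245)), (np.float64(0.4812), np.float64(-0.3316)), (np.float64(0.4232), np.float64(-0.3279)), (np.float64(0.4261), np.float64(-0.2676)), (np.float64(0.436), np.float64(-0.2629))]
0.03 [(np.float64(0.489), np.float64(-0.2641)), (np.float64(0.4865), np.float64(-0.3198)), (np.float64(0.4827), np.float64(-0.3266)), (np.float64(0.4267), np.float64(-0.3231)), (np.float64(0.4295), np.float64(-0.2649)), (np.float64(0.4391), np.float64(-0.2603))]
0.04 
[... 421 characters left out ...]
64(0.4432), np.float64(-0.0413)), (np.float64(0.4818), np.float64(-0.04)), (np.float64(0.4751), np.float64(-0.143))]
0.016 [(np.float64(0.4346), np.float64(-0.1395)), (np.float64(0.4444), np.float64(-0.0435)), (np.float64(0.4824), np.float64(-0.0422)), (np.float64(0.4758), np.float64(-0.1437))]
0.03 [(np.float64(0.4377), np.float64(-0.1413)), (np.float64(0.4472), np.float64(-0.0486)), (np.float64(0.4839), np.float64(-0.0473)), (np.float64(0.4775), np.float64(-0.1453))]
0.04 [(np.float64(0.4399), np.float64(-0.1425)), (np.float64(0.4492), np.float64(-0.0522)), (np.float64(0.4849), np.float64(-0.0509)), (np.float64(0.4787), np.float64(-0.1464))]
[[219, 165], [149, 158], [145, 130], [221, 135]]
```

Run:
```python
from h import *
print(ctrl.current_t())
ctrl.goto([.60,.19,.25],R(90)); im2,T2=wlook("w_mat2")
ctrl.goto([.60,-.19,.25],R(90)); im,T=wlook("w_pal2"); print(ctrl.current_t())
a=cv2.resize(im[:230,100:420],None,fx=2.4,fy=2.4,interpolation=cv2.INTER_CUBIC);cv2.imwrite("pics/c3.png",a)
a=cv2.resize(im2[:230,100:420],None,fx=2.4,fy=2.4,interpolation=cv2.INTER_CUBIC);cv2.imwrite("pics/c4.png",a)
```

```text
3.2833
7.6167
```

View pics/c3.png

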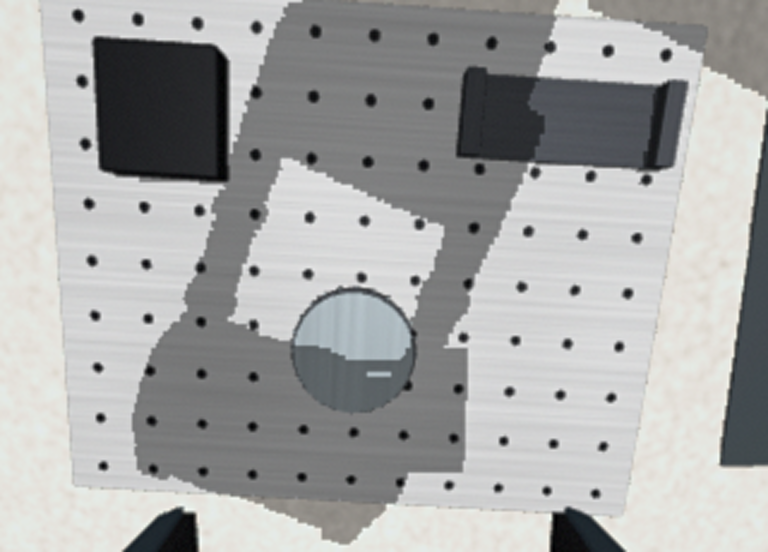

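View pics/c4.png

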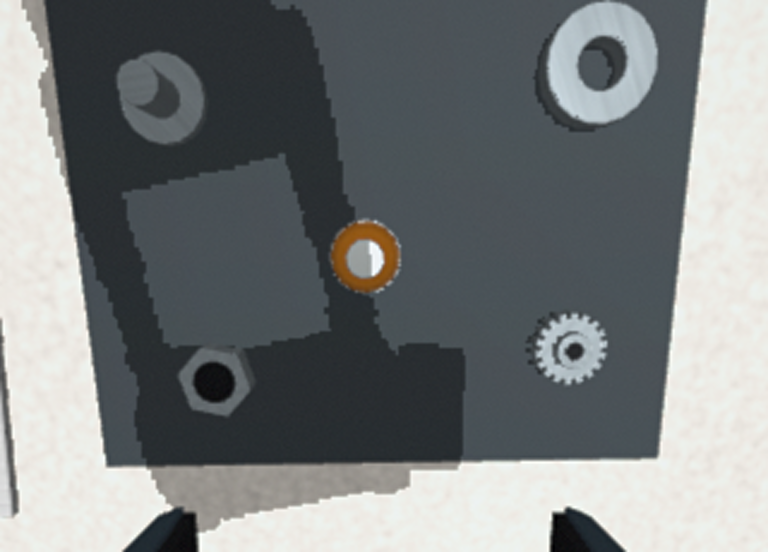

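Run:
```python
from h import *
def holes(nm,ymax,x0,x1):
    im=cv2.imread(f"pics/{nm}.png");T=np.load(f"pics/{nm}.npy");g=cv2.cvtColor(im,6)
    b=cv2.morphologyEx(g,cv2.MORPH_BLACKHAT,np.ones((9,9)))
    m=(b>45).astype(np.uint8);m[ymax:]=0
    n,l,s,c=cv2.connectedComponentsWithStats(m)
    k=[]
    for i in range(1,n):
        if 4<=s[i,4]<=30 and x0<c[i,0]<x1 and max(s[i,2:4])<=7:
            ys,xs=np.nonzero(l==i);w=b[ys,xs];k.append((np.average(xs,weights=w),np.average(ys,weights=w)))
    return ray("wrist",np.array(k),.01,T)[:,:2]
A=holes("w_pal",185,125,400);B=holes("w_pal2",205,110,400)
d=np.linalg.norm(A[:,None]-B[None],axis=2);i=d.argmin(1);ok=(d.min(1)<.012)&(d.argmin(0)[i]==np.arange(len(A)))
D=(A-B[i])[ok];print(ok.sum(),D.mean(0),np.median(D,0),D.std(0))
M=np.c_[A[ok],np.ones(ok.sum())];M[:,:2]-=[.5,-.19];print(np.linalg.lstsq(M,D,rcond=None)[0])
for X in (A,B):
    dd=X[None]-X[:,None];r=np.linalg.norm(dd,axis=2);w=dd[(r>.027)&(r<.033)];a=(np.degrees(np.arctan2(w[:,1],w[:,0]))+45)%90-45;print(len(X),"yaw",np.median(a),a.std(),np.median(r[(r>.027)&(r<.033)]))
np.savez("holes.npz",A=A,B=B)
```

```text
74 [-0.  0.] [ 0. -0.] [0.0002 0.0002]
[[-0.0005  0.0002]
 [-0.0005 -0.0002]
 [ 0.      0.    ]]
79 yaw -3.276588451362045 6.369320310691219 0.029953168901162484
91 yaw -3.307263055576513 3.852806145665648 0.02996013128619659
```

```bash
cat > meas.py <<'E'
from h import *
def comp(m,pt,ymax=230):
    m=m.astype(np.uint8).copy();m[ymax:]=0
    n,l,s,c=cv2.connectedComponentsWithStats(m);return (l==l[pt[1],pt[0]])
def pixedge(mask):
    # boundary as outer pixel-edge polygon: upsample mask x4 so that contour lies on pixel borders
    k=4;u=cv2.resize(mask.astype(np.uint8),None,fx=k,fy=k,interpolation=0)
    ct=max(cv2.findContours(u,0,1)[0],key=cv2.contourArea)[:,0]
    return (ct+.5)/k-.5
def circ(P):
    P=P[:,:2];A=np.c_[2*P,np.ones(len(P))]
    x=np.linalg.lstsq(A,(P**2).sum(1),rcond=None)[0];r=np.sqrt(x[2]+x[:2]@x[:2])
    return x[:2],r,np.std(np.linalg.norm(P-x[:2],axis=1))
E
python3 - <<'E'
from meas import *
yaw=np.radians(-3.29);Rp=np.array([[np.cos(yaw),-np.sin(yaw)],[np.sin(yaw),np.cos(yaw)]])
V={}
for v in ("w_pal","w_pal2","w_mat","w_mat2"):
    im=cv2.imread(f"pics/{v}.png");V[v]=(cv2.cvtColor(im,6).astype(int),cv2.cvtColor(im,40).astype(int),np.load(f"pics/{v}.npy"))
for v,pg,pr in (("w_pal",(335,150),(180,146)),("w_pal2",(165,45),(330,45))):
    g,h,T=V[v]
    E=pixedge(comp(g<65,pg,190))
    b=ray("wrist",E,.01,T)[:,:2]@Rp;t=ray("wrist",E,.04,T)[:,:2]@Rp
    def side(X,ax,sgn):
        s=X[:,ax]*sgn; q=np.sort(s)[::-1]; e=q[0]; o=X[:,1-ax];lo,hi=o.min()+.012,o.max()-.012
        sel=s[(o>lo)&(o<hi)];return sgn*np.median(sel[sel>sel.max()-.004])
    x1,x0=side(b,0,1),side(t,0,-1);y1,y0=side(b,1,1),side(t,1,-1)
    print(v,"gran size",x1-x0,y1-y0,"ctr",Rp@[(x0+x1)/2,(y0+y1)/2])
    m=comp((g>35)&(g<110)&(h[...,1]>14),pr,190)
    if v=="w_pal2": m=comp((g<110)&(h[...,1]>14),pr,190)
    E=pixedge(m);
    b=ray("wrist",E,.01,T)[:,:2]@Rp;f=ray("wrist",E,.016,T)[:,:2]@Rp
    hi=ray("wrist",E,.03,T)[:,:2]@Rp
    x1,x0=side(b,0,1),side(f,0,-1);y1,y0=side(b,1,1),side(b,1,-1)
    print("rail x",x0,x1,x1-x0,"y base",y0,y1,"y@.03",side(hi,1,-1),side(hi,1,1),side(f,1,-1),side(f,1,1))
    cv2.imwrite(f"pics/m_{v}.png",m.astype(np.uint8)*255)
g,h,T=V["w_pal"];print("stage",circ(ray("wrist",pixedge(comp((h[...,1]>12)&(g>120),(264,50),110)),.03,T)))
# mat parts: adaptive by tophat-free ratio: steel brighter than mat both lit (>130) or shadow (>70)
for v,ps in (("w_mat",dict(gear=(158,65,.019,130),nut=(318,48,.023,130),ring=(160,172,.023,130))),("w_mat2",dict(gear=(342,155,.019,130),nut=(177,155,.023,73),ring=(338,30,.023,130)))):
    g,h,T=V[v]
    for n,(x,y,z,th) in ps.items():
        cm=comp(g>th,(x,y)); print(v,n,circ(ray("wrist",pixedge(cm),z,T)),cm.sum())
E
```

```text
w_pal gran size 0.05838404961245092 0.05708746259485484 ctr [ 0.4581 -0.2933]
rail x 0.4457374230356826 0.48328193955857013 0.03754451652288754 y base -0.11529141694813727 -0.015167782850740798 y@.03 -0.1174418416611593 -0.02216759936218926 -0.11593936383670389 -0.017260717567250877
w_pal2 gran size 0.05808945710771074 0.05700949092386767 ctr [ 0.4583 -0.2936]
rail x 0.4453238138973609 0.48324737301912035 0.03792355912175943 y base -0.1160066142862339 -0.001421375070458123 y@.03 -0.11804797583244613 -0.009116715635708945 -0.11662278256641335 -0.0037369188066649025
stage (array([ 0.5787, -0.1993]), np.float64(0.033093160385861506), np.float64(0.0005129841449553099))
w_mat gear (array([0.5773, 0.3017]), np.float64(0.018701815615196106), np.float64(0.0011530901047476733)) 671
w_mat nut (array([0.5954, 0.1007]), np.float64(0.018891818275413495), np.float64(0.0009515443716728843)) 511
w_mat ring (array([0.4344, 0.3043]), np.float64(0.027021660008696), np.float64(0.00040710878758938736)) 945
w_mat2 gear (array([0.5773, 0.3017]), np.float64(0.01860374674790943), np.float64(0.0011220235758375562)) 520
w_mat2 nut (array([0.5391, 0.1113]), np.float64(0.055759508415008104), np.float64(0.009706631981329381)) 5456
w_mat2 ring (array([0.4342, 0.3044]), np.float64(0.027057299597014795), np.float64(0.00032604538488531666)) 1449
```

Run:
```python
from meas import *
a=cv2.imread("pics/w_pal.png")[115:185,130:240];b=cv2.imread("pics/w_pal2.png")[15:85,280:400]
ma=cv2.imread("pics/m_w_pal.png")[115:185,130:240];mb=cv2.imread("pics/m_w_pal2.png")[15:85,280:400]
f=lambda i:cv2.resize(i,(390,245),interpolation=cv2.INTER_NEAREST)
cv2.imwrite("pics/rail.png",np.vstack([np.hstack([f(a),f(b)]),np.hstack([f(ma),f(mb)])]))
```

```text
(no output)
```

View pics/rail.png

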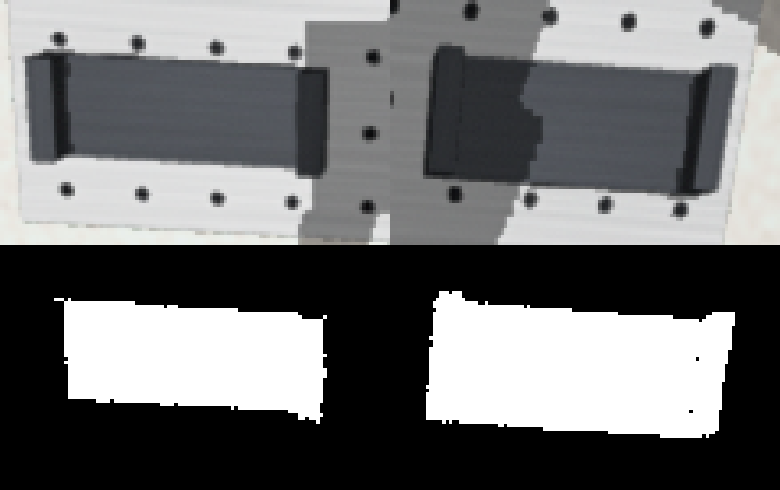

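Run:
```python
from meas import *
for v,p,pf in (("w_mat",(341.3,168.8),(325,165)),("w_mat2",(157.5,34.2),(175,50))):
    im=cv2.imread(f"pics/{v}.png");T=np.load(f"pics/{v}.npy");h=cv2.cvtColor(im,40);g=h[...,2]
    print(v,"stem top",ray("wrist",p,.053,T)[0])
    m=comp((h[...,1]<33)&(g>70),pf);m=cv2.morphologyEx(m.astype(np.uint8),cv2.MORPH_OPEN,np.ones((3,3)))
    E=pixedge(m);P=ray("wrist",E,.013,T)[:,:2];S=ray("wrist",p,.013,T)[0,:2]
    print(m.sum(),"flange all",circ(P));
    c=circ(P)[0]
    for _ in range(6):
        q=P[abs(np.linalg.norm(P-c,axis=1)-.0215)<.0025];c=circ(q)[0]
    print(circ(q),len(q))
    cv2.imwrite(f"pics/sh_{v}.png",m*255)
v="w_mat";im=cv2.imread(f"pics/{v}.png");T=np.load(f"pics/{v}.npy");g=cv2.cvtColor(im,6)
P=ray("wrist",pixedge(comp(g>130,(318,48))),.023,T)[:,:2]
c=(P.max(0)+P.min(0))/2
W=[(np.ptp(P@[np.cos(t),np.sin(t)])) for t in np.radians(np.arange(180))]
W=np.array(W);s=W[:60]+W[60:120]+W[120:];print("flat dir",s.argmin(),s.min()/3,s.max()/3)
F=[]
for t in s.argmin()+np.array([0,60,120]):
    d=np.array([np.cos(np.radians(t)),np.sin(np.radians(t))]);x=P@d;F.append((d,(x.max()+x.min())/2,np.ptp(x)))
print(np.linalg.lstsq(np.array([f[0] for f in F]),np.array([f[1] for f in F]),rcond=None)[0],[f[2] for f in F])
```

```text
w_mat stem top [0.4483 0.0812 0.053 ]
758 flange all (array([0.4482, 0.0805]), np.float64(0.022581064644523148), np.float64(0.001158724563481515))
(array([0.4487, 0.0812]), np.float64(0.022155536094201927), np.float64(0.0006335581917401473)) 425
w_mat2 stem top [0.4487 0.0819 0.053 ]
949 flange all (array([0.4481, 0.0806]), np.float64(0.021932840030878854), np.float64(0.0007575617862140086))
(array([0.4483, 0.0808]), np.float64(0.02180431639873965), np.float64(0.0005471658813573224)) 529
flat dir 48 0.03712614957874499 0.04185174720966548
[0.5954 0.1007] [np.float64(0.03726945331082676), np.float64(0.03710202595702852), np.float64(0.03700696946837967)]
```

```bash
cat >> h.py <<'E'
def pick(xy,z,a,zup=.15,open_=1.0):
    ctrl.goto([*xy,zup],R(a)); ctrl.command_gripper(open_)
    print("above t",ctrl.current_t())
    ctrl.move_l([*xy,z+.02],vel=.2)
    c=ctrl.move_l([*xy,z],vel=.06,contact_N=12); print("contact",c,ctrl.current_tool_pos())
    ctrl.command_gripper(0.0); print("grip mm",ctrl.current_grip_width()*91)
    ctrl.move_l([*xy,zup],vel=.2); print("lifted mm",ctrl.current_grip_width()*91,ctrl.current_contact_force(),ctrl.current_t())
def place(xy,z,a,zup=.2,rel=1.0):
    ctrl.goto([*xy,zup],R(a)); print("held mm",ctrl.current_grip_width()*91, ctrl.current_tool_pos())
    ctrl.move_l([*xy,z+.012],vel=.15); ctrl.sleep(.15)
    c=ctrl.move_l([*xy,z-.003],vel=.02,contact_N=6); print("contact",c,ctrl.current_tool_pos(),"want z",z)
    ctrl.command_gripper(rel); ctrl.sleep(.1)
    ctrl.move_l([*xy,zup],vel=.15); print("t",ctrl.current_t())
E
python3 - <<'E'
from h import *
pick((.4343,.3043),.006,0)
place((.5787,-.1993),.033,0,zup=.15)
E
```

```text
above t 10.0333
contact False [0.4341 0.3042 0.0058]
grip mm 54.500118549731084
lifted mm 54.95388643213014 [-0.5833 -0.5392 -2.2339] 12.8
held mm 54.37894545940604 [ 0.5788 -0.1982  0.15  ]
contact True [ 0.5786 -0.1993  0.033 ] want z 0.033
t 18.0417
```

Run:
```python
from meas import *
ctrl.goto([.48,-.16,.24],R(-90)); im,T=wlook("w_ring")
g=cv2.cvtColor(im,6);h=cv2.cvtColor(im,40)
print(proj("wrist",[[.5787,-.1993,.05]],T))
cv2.imwrite("pics/c5.png",cv2.resize(im[:200,160:420],None,fx=3,fy=3,interpolation=cv2.INTER_CUBIC));print(ctrl.current_t())
```

```text
[[290.6822  84.1536]]
19.5333
```

View pics/c5.png

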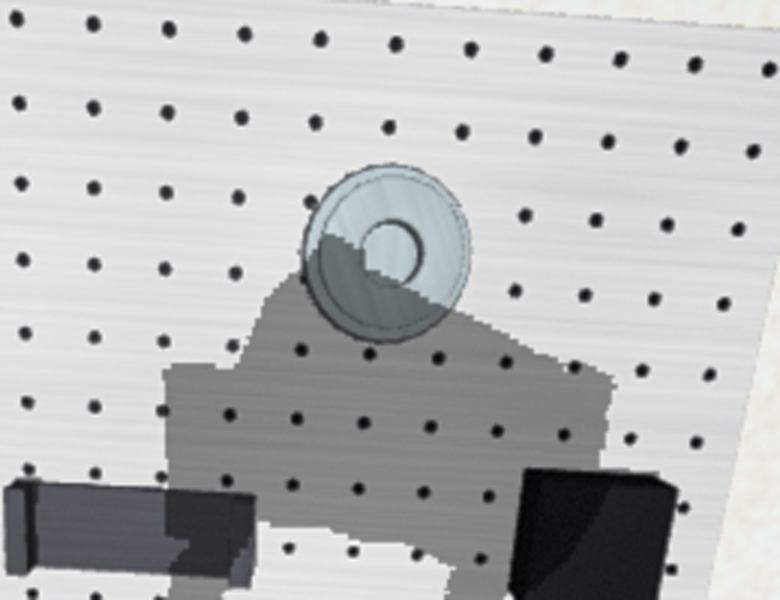

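The ring's hole is at px (290.5, 84.3) and the projected stage centre at ring-top height is (290.7, 84.2), so the ring is centred to well under 1 mm. Next is the shaft.

Run:
```python
from h import *
pick((.4485,.0812),.020,0)
place((.5787,-.1993),.067,0,zup=.2)
ctrl.goto([.47,-.16,.27],R(-90))
im,T=wlook("w_sh"); print(ctrl.current_t())
print(proj("wrist",[[.5787,-.1993,.1],[.5787,-.1993,.06],[.5787,-.1993,.05]],T))
cv2.imwrite("pics/c6.png",cv2.resize(im[:200,160:420],None,fx=3,fy=3,interpolation=cv2.INTER_CUBIC))
```

```text
above t 20.8
contact False [0.4483 0.0812 0.0199]
grip mm 19.2077836120509
lifted mm 19.171572662414217 [-0.5772  0.5089 -1.9348] 23.875
held mm 19.159821013582604 [ 0.5782 -0.1979  0.1994]
contact True [ 0.5786 -0.1993  0.0669] want z 0.067
t 29.0667
30.5583
[[293.134   73.4693]
 [289.0693  75.9976]
 [288.1861  76.547 ]]
```

View pics/c6.png

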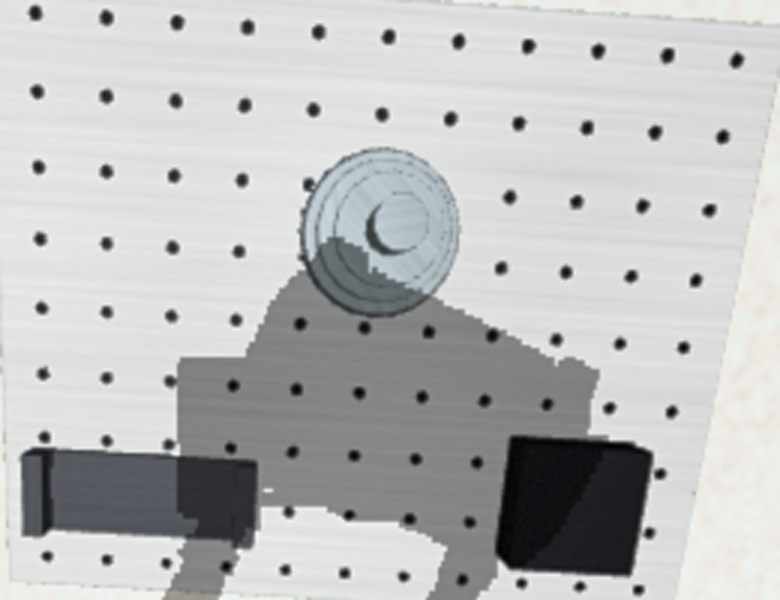

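Run:
```python
from h import *
pick((.5954,.1007),.006,-12)
place((.4597,-.0885),.019,-3.3,zup=.2)
ctrl.goto([.40,-.13,.20],R(-90))
im,T=wlook("w_nut"); print(ctrl.current_t())
print(proj("wrist",[[.4597,-.0885,.036]],T))
cv2.imwrite("pics/c7.png",cv2.resize(im[:220,80:340],None,fx=2.7,fy=2.7,interpolation=cv2.INTER_CUBIC))
```

```text
above t 31.9667
contact False [0.5952 0.1007 0.0057]
grip mm 35.300429584038305
lifted mm 35.53097103510235 [ 0.2508  0.5479 -1.1386] 34.9667
held mm 35.752141416395986 [ 0.4603 -0.0881  0.1996]
contact True [ 0.4596 -0.0885  0.0187] want z 0.019
t 40.3417
41.6833
[[218.4522 120.7515]]
```

View pics/c7.png

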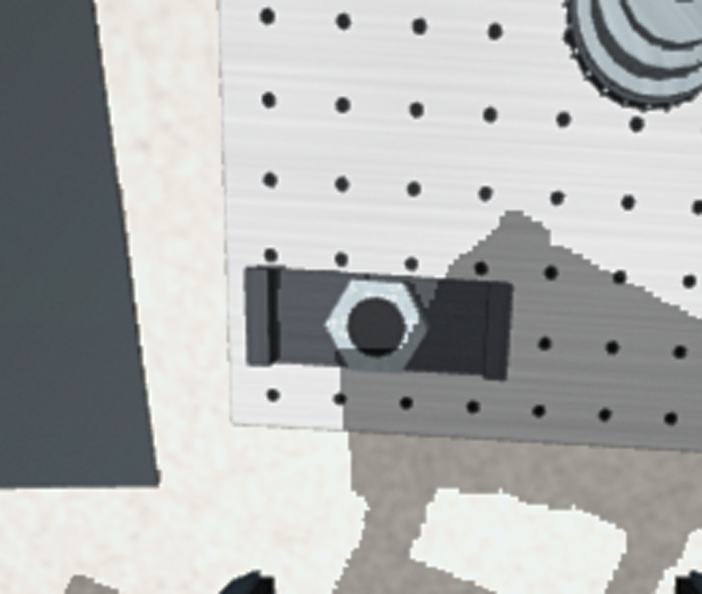

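Run:
```python
from h import *
T=np.load("pics/w_nut.npy");c,s=np.cos(np.radians(-3.29)),np.sin(np.radians(-3.29));Rp=np.array([[c,-s],[s,c]])
f=lambda x,y,z:(ray("wrist",((x+.5)/2.7-.5+80,(y+.5)/2.7-.5),z,T)[0,:2]@Rp).round(4)
print("Ltop out/in",f(247,316,.03),f(269,317,.03),"Lfloor in",f(278,317,.016))
print("Rtop in/out",f(488,331,.03),f(511,332,.03))
print("nut",f(376,326,.036), "corners",f(325,324,.036),f(427,328,.036))
print("front/back at floor/base",f(376,275,.016),f(376,275,.01),f(376,372,.016), f(376,372,.01))
print("nut flats",f(380,280,.036),f(374,374,.036))
```

```text
Ltop out/in [ 0.4648 -0.0087] [ 0.4649 -0.0177] Lfloor in [ 0.4641 -0.0182]
Rtop in/out [ 0.4647 -0.1082] [ 0.4648 -0.1177]
nut [ 0.4644 -0.0625] corners [ 0.464  -0.0418] [ 0.4648 -0.0832]
front/back at floor/base [ 0.4839 -0.0597] [ 0.4837 -0.059 ] [ 0.4431 -0.0607] [ 0.4423 -0.06  ]
nut flats [ 0.4825 -0.0637] [ 0.445  -0.0621]
```

Run:
```python
from h import *
pick((.5773,.3017),.006,-78.3)
place((.5273,-.2980),.013,-78.3,zup=.2,rel=.68)
ctrl.goto([.44,-.22,.22],R(-90))
im,T=wlook("w_gear"); print(ctrl.current_t())
print(proj("wrist",[[.5273,-.2980,.034]],T))
cv2.imwrite("pics/c8.png",cv2.resize(im[:220,180:440],None,fx=2.7,fy=2.7,interpolation=cv2.INTER_CUBIC))
cv2.imwrite("pics/top1.png",ctrl.read_camera("top"));cv2.imwrite("pics/scene1.png",ctrl.read_camera("scene"))
```

```text
above t 43.6167
contact False [0.5771 0.3016 0.0057]
grip mm 38.78617604351478
lifted mm 38.520865522181445 [-0.6714  0.0372 -0.6491] 46.5833
held mm 38.59524762420149 [ 0.5277 -0.2972  0.1999]
contact True [ 0.5272 -0.2979  0.0129] want z 0.013
t 52.8583
53.4583
[[324.7318  94.5399]]
```

View pics/c8.png

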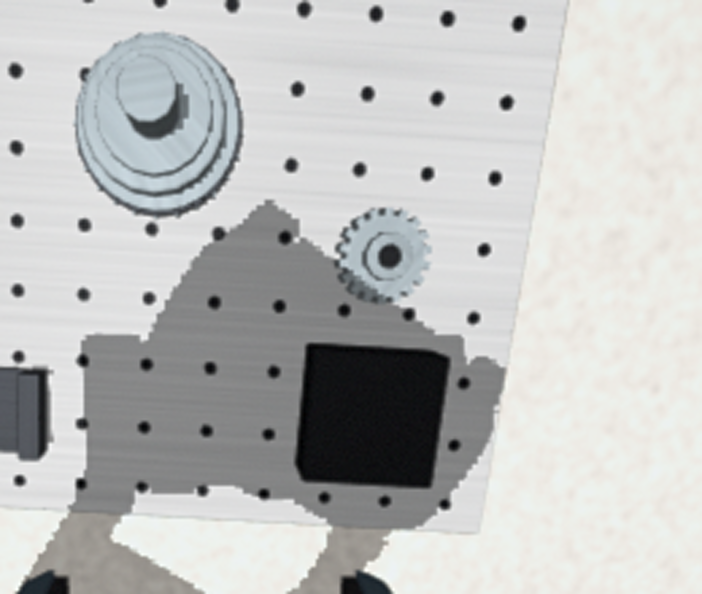

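View pics/scene1.png

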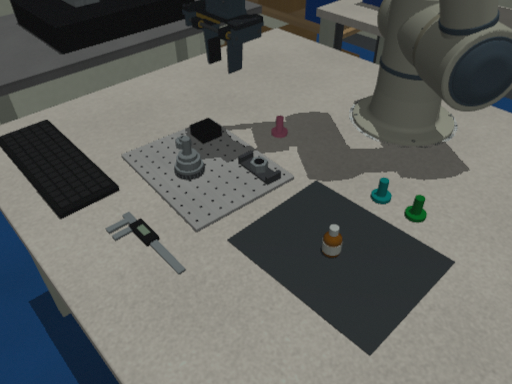

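Run:
```python
from meas import *
im=cv2.imread("pics/w_gear.png");g=cv2.cvtColor(im,6);T=np.load("pics/w_gear.npy");c,s=np.cos(np.radians(-3.29)),np.sin(np.radians(-3.29));Rp=np.array([[c,-s],[s,c]])
f=lambda x,y,z:(ray("wrist",((x+.5)/2.7-.5+180,(y+.5)/2.7-.5),z,T)[0,:2]@Rp).round(4)
print("gear bore",f(390,256,.034),"back edge base",f(310,344.5,.01),f(370,347,.01),f(425,350,.01))
print("left base corner",f(305,344,.01),f(295,465,.01),"right top",f(449,356,.04),f(432,487,.04),"front",f(302,480,.04))
print("stem top",f(149,87,.1)@Rp.T,ctrl.current_t())
m=comp(g>150,(330,80))
```

```text
gear bore [ 0.5435 -0.2666] back edge base [ 0.5028 -0.2396] [ 0.5033 -0.2677] [ 0.5035 -0.2934]
left base corner [ 0.5029 -0.2373] [ 0.445 -0.238] right top [ 0.5041 -0.2958] [ 0.4456 -0.2968] front [ 0.4454 -0.2378]
stem top [ 0.5789 -0.2009] 53.5583
```

Run:
```python
from meas import *
out=[]
for v,x0,y0 in (("w_gear",203,5),("w_sh",255,45)):
    im=cv2.imread(f"pics/{v}.png");T=np.load(f"pics/{v}.npy")
    z=6;a=cv2.resize(im[y0:y0+66,x0:x0+66],None,fx=z,fy=z,interpolation=cv2.INTER_CUBIC)
    for r,h,col in ((.01,.1,(0,0,255)),(.022,.06,(0,160,0)),(.028,.05,(255,0,0))):
        t=np.linspace(0,2*np.pi,60);P=np.c_[.5787+r*np.cos(t),-.1993+r*np.sin(t),h+0*t]
        p=(proj("wrist",P,T)-[x0,y0]+.5)*z-.5
        cv2.polylines(a,[p.round().astype(int)],True,col,1)
    out.append(a)
cv2.imwrite("pics/c9.png",np.hstack(out))
```

```text
(no output)
```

View pics/c9.png

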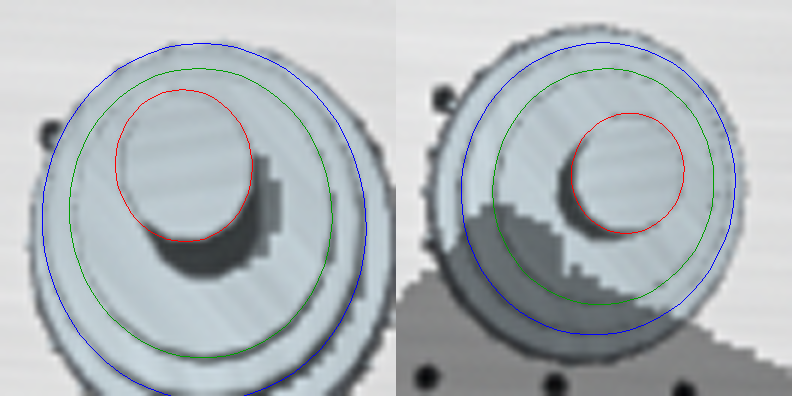

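Run:
```python
from h import *
a=cv2.imread("pics/top0.png");b=cv2.imread("pics/top1.png");s=cv2.imread("pics/scene0.png");t=cv2.imread("pics/scene1.png")
print("bottle/caliper diff scene",cv2.absdiff(s,t)[220:262,318:346].mean(),cv2.absdiff(s,t)[205:275,100:185].mean(),"cal top",cv2.absdiff(a,b)[90:125,245:340].mean())
ctrl.sleep(.5);print(ctrl.current_dq(),ctrl.current_t());ctrl.sign_off()
```

```text
bottle/caliper diff scene 0.8900226757369615 0.8065546218487395 cal top 12.426967418546367
[-0.0115 -0.2042 -0.0032 -0.0247  0.0326  0.0009] 54.0583
the job is handed in; nothing more can be done
```

View pics/top1.png

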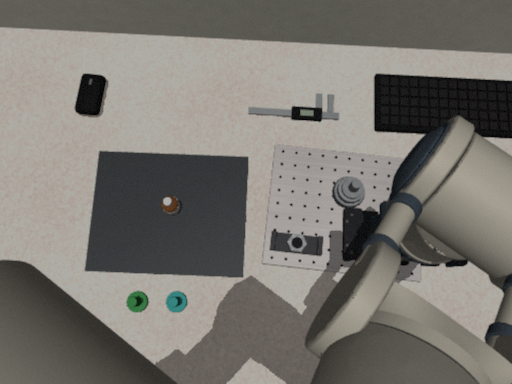

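All four parts are set out in the order you asked, and the job was handed in at about 54 s of the 112 s allowed. The gripper was open and clear of everything. My last checks, from the wrist camera:

| Part | Where it ended up |
|---|---|
| Spacer ring | within about 0.5 mm of the stage centre |
| Flanged shaft | upright on the ring, within about 1–1.5 mm of centre |
| Hex nut | flat on the rail, about 0.5 mm from midway between the stops |
| Spur gear | flat on the pallet, about 20.3 mm behind the granite block and about 0.5 mm off square |

- **Shaft offset:** one reading of the stem top put it 1.6 mm off centre. Comparing two views against the expected outline gave about 1 mm, so I left it alone.
- **Bottle and caliper:** the bottle and caliper looked unchanged in the scene picture. The top camera showed a brightness difference around the caliper (mean 12). In the top picture the caliper is at the same pixels, around (305,113). I only looked at that picture after handing in, and I put the difference down to lighting without confirming it.
- **Top camera:** my rough top-view readings were about 5 mm off the wrist camera's in x. I used the wrist camera, because two opposite views agreed to about 0.2 mm on the pallet's hole pattern.

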